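# Spin the spice carousel and stop it on the pointer

### The arm

A 6-joint arm with a two-finger parallel gripper is mounted at the origin on a cart in front of the work surface, level with it; the furniture and walls round the work are solid. World frame = base frame: x ahead of the robot, y to its left, z up, the work surface at z = 0. Lengths are in m, angles in rad, forces in N, time in s.
With the tool pointing down it reaches from about 0.4 to 0.825 m from the base axis. Payload 7 kg.
Tool frame: the origin (TCP) lies at the centre of the arm's flange, where the gripper is bolted on; the fingertips stand 178 mm ahead of it and the grasp point (between the pads) lies bot.pinch_z ahead of it (bot.pinch_z is the distance from the TCP to the grasp point, in m); z points along the fingers, y is the line along which they close (so a half turn about z gives the same grasp; the last joint's range is limited). The gripper opens to 88 mm and grips with 3 to 60 N. Pads are 19 mm wide; open, the fingers measure 130 mm over their backs; the gripper's body (78 mm by 193 mm) begins 47 mm behind the grasp point.
Start: joints at [1.484, 0.359, 0.012, 0, -1.224, -0.288], TCP at [0.247, 0.628, 0.405] pointing down, gripper open.
Joint ranges: [-3.07, 3.07], [-1.43, 2.12], [-1.02, 1.25], [-3.03, 1.67], [-3.05, -0], [-3.03, 3.03]. Speed limits (rad/s): [2.39, 2.39, 3.01, 3.14, 3.14, 3.14].

### API

Orientations are given as a rotation vector (axis times angle).
In Python, from plant import bot gives the robot as it stands.
- The arm moves only by the tool arm_command, never from a script. Its arguments are lists of equal length, an entry for each row: "translation": the shift along the tool's x, y, z in cm, a list of three; "turn": the turn about the tool's z in degrees. A call has 1 to 20 rows; each row shifts and turns the commanded pose from where the row before left it, along the tool's axes as they then stand; what a row does not reach is not made up. A row lasts 1/8 s, in which the tool goes at most 62.5 mm and 10.7 degrees, less where a joint would pass 70% of its speed; a pose out of reach is approached as far as the arm can. A call with a gripper value outside its range is refused whole. "jaw" is the closure, from 0 (fully open) to 1 (shut), set as the call begins (left out, the last holds). The fingers move at their own pace and stop on an object; "newtons" is the grip in N (left out, the last holds). Time passes only in rows, so rows that do not move let the fingers close. It gives the time, the measured TCP pose, the force, the opening and the grip force at its end, in the units of the state.
- bot.sense(): the state, without advancing time (a new reading comes with each control period).
- bot.get_image(name): name is "side" or "top" or "wrist"; returns a dict with "image" (420x560x3 uint8, red, green, blue), "fx", "fy", "cx", "cy" (pixels), "xyz" and "rotation" of the camera in the world. Camera axes: x right, y up, looking along -z (the intrinsics and any distortion apply to the point x, -y, -z); pixel columns grow to the right and rows downward; lengths in m; the calibration is good to about 2 mm. A picture is of the moment at which its call begins. There is no depth.
- bot.hand_in(): hands the job in; it is judged then, once.
The state is a dict: "time": time; "joint_positions": joint angles; "joint_vel": joint speeds; "tau": joint torques, N m; "eef_pos": TCP position; "eef_rot": TCP orientation; "force": force on the tool from outside, world axes, zero at the start; "ft_torque": the same for the moment, N m; "width": opening from 0.0 (shut) to 1.0 (fully open); "finger_force": force on a finger pad.
Only numpy, scipy, OpenCV 4.12 (cv2) and the standard library are available. Lean on these libraries where they do the work, as an engineer would, in place of code of your own. Each camera call takes 0.05 s, during which the arm holds its last target. There are 200 camera calls.

### The job

With one flick of a fingertip set the empty spice carousel spinning anticlockwise (seen from above), and let it run by itself until the ball-topped post has gone past the fixed pointer at least once. Then, while it is still turning, brake it with a fingertip as the post comes round, so that it stands still with the post lined up with the pointer; do not stop it elsewhere and push it on to the mark. Leave the jars and the canister beside it alone.

Things in the scene. Friction and masses are not known exactly. Their poses are not given: they have to be found in the camera images.
- carousel: Spice carousel: dark steel foot (190 mm across, 12 mm high) fixed to the worktop, carrying the turning tray. Origin on the turning axis at worktop height, z up; its -x axis runs to the pointer. The pointer, a pale metal block 22 mm wide with its tip towards the tray, does not turn: 143 to 175 mm from the axis, top at z = 21 mm, always on the robot's side of the tray.
- hub (a point): Point of the turning axis level with the tray's flat top face, 27 mm above the worktop. The tray is a pale wooden disc, 280 mm across, 10 mm thick. Its hub is 40 mm thick and 43 mm high above the top face. From 102 mm off the axis to the edge the top face is a clear flat ring where a fingertip can brake.
- pointer (a point): Fixed point on the circle of the tray's edge (140 mm from the axis), 27 mm above the worktop, straight in front of the pointer's tip.
- mark (a point): Point on the turning tray's edge (140 mm from the axis), level with its top face, straight outward of the ball-topped post.
- post (a point): Centre of the steel ball (20 mm) on the only post, 32 mm above the tray's top face, 90 mm from the axis. The pin below it is 12 mm thick. The post stands in the middle of the widest bay and turns with the tray.
- divider (a point): Foot of the outer end of the divider opposite the post, at the tray's top face, 100 mm from the axis. Five radial wooden dividers, 5 mm thick with a 9 mm round bead at the outer end, 36 mm high above the top face, run from the hub to 100 mm from the axis; they stand 60, 120, 180, 240 and 300 degrees from the post and turn with the tray.
- wheel (a joint): Turning angle of the tray in rad, growing anticlockwise seen from above, without end stop. Post at the pointer: 0, 6.283, 12.566 ...; it starts between 1.2 and 4.6. Light bearing: let go at 4 rad/s it runs on 9 to 15 s, two to four turns. The ring is polished (friction 0.15): a pressed fingertip stops it in 0.3 s. Sprung spindle: the tray sinks under 3 to 9 N, 1.2 N more per mm, at most 6 mm.
- jar_a: Glass spice jar with steel lid and dark contents, 47 mm thick, 102 mm high, standing loose behind the carousel; origin at the centre of its underside, z up. Leave alone.
- jar_b: Glass spice jar with steel lid and pale orange-brown contents, 47 mm thick, 102 mm high, standing loose behind the carousel; origin at the centre of its underside, z up. Leave alone.
- tin: Dark round canister with lid, 74 mm thick, 85 mm high, standing loose to the right of the carousel; origin at the centre of its underside, z up. Leave alone.

How it is judged:
On the way, in this order (a step that is already met when the one before it is completed fails the run):
1. the tray spins anticlockwise by itself, untouched, and the post has gone past the pointer (value of joint wheel above 6.6 rad and velocity of joint wheel above 0.3 rad/s and not (contact force between anything else and carousel above 0.1 N)), for 0.1 s.
2. a fingertip touches the tray while it is still turning (velocity of joint wheel above 0.03 rad/s and contact force between the fingers and carousel above 0.2 N).
At the end, for the whole second after the job is handed in: The tray stands still (under 0.03 rad/s) after at least one pass of the post, with the post at the pointer to within 25 mm along the tray's edge (about 10 degrees); jars and canister within 15 mm of where they stood (horizontal distance between mark and pointer below 0.025 m and value of joint wheel above 6.6 rad and velocity of joint wheel between -0.03 and 0.03 rad/s and distance of each of jar_a, jar_b, tin from where it was at the start of the episode below 0.015 m); the robot touches nothing.
It fails at once if after its spin the tray is stopped far from the pointer (over 80 mm along the edge, about 33 degrees) and a finger is on it (value of joint wheel above 6.6 rad and velocity of joint wheel below 0.03 rad/s and contact force between the fingers and carousel above 0.5 N and horizontal distance between mark and pointer above 0.08 m).
It fails at once if a jar or the canister is moved or lifted (distance of any of jar_a, jar_b, tin from where it was at the start of the episode above 0.02 m).
It also fails if it takes over 48 s, if anything falls off the work surface, if the arm or the gripper's body presses on something with over 40 N, if the wrist force passes 120 N, or if a joint passes its speed limit or range.

## Working session

There is one attempt and no reset: what is moved stays moved. The work goes in short steps, Python scripts to look and compute and a tool call to move; the robot and the scene stay as the last step left them, time stands still between calls to the robot, and variables do not carry over. Pictures are saved under pics/ and viewed, at most 10 in all, crops included, and the job is handed in when it is done.

Besides the shell and the picture viewer there is one more tool, called after ">>>" by a JSON object that holds its "name" and its "arguments", one argument or row to a line. arm_command: Moves the arm, as the interface text tells. Its arguments: {"type":"object","properties":{"translation":{"type":"array","items":{"type":"array","items":{"type":"number"}}},"turn":{"type":"array","items":{"type":"number"}},"jaw":{"type":"number"},"newtons":{"type":"number"}},"required":["translation","turn"]}

```bash
mkdir -p pics; ls; python3 - <<'E'
from plant import bot
import cv2,numpy as np
s=bot.sense();print({k:np.round(v,3) for k,v in s.items()},bot.pinch_z)
for n in("top","side"):
    d=bot.get_image(n);cv2.imwrite(f"pics/{n}0.png",d["image"][:,:,::-1])
    print(n,{k:(np.round(v,4).tolist() if k!="image" else 0) for k,v in d.items()})
E
```

```text
pics
{'time': np.float64(0.0), 'joint_positions': array([ 1.484,  0.359,  0.011, -0.   , -1.224, -0.288]), 'joint_vel': array([ 0.001, -0.001, -0.001, -0.001,  0.001,  0.   ]), 'tau': array([-2.0000e-03, -5.8271e+01,  2.9305e+01,  6.9970e+00,  7.0000e-03,
       -0.0000e+00]), 'eef_pos': array([0.247, 0.628, 0.404]), 'eef_rot': array([ 3.085, -0.585, -0.   ]), 'force': array([-0.614,  0.279, -0.409]), 'ft_torque': array([-0.005, -0.009, -0.022]), 'finger_force': np.float64(0.0), 'width': np.float64(0.997)} 0.1593
top {'image': 0, 'fx': 392.8864, 'fy': 392.8864, 'cx': 275.7441, 'cy': 209.3294, 'xyz': [0.5206, -0.1506, 0.9023], 'rotation': [0.0452, -0.0456, -1.5425]}
side {'image': 0, 'fx': 383.1865, 'fy': 383.1865, 'cx': 280.3193, 'cy': 212.0411, 'xyz': [0.2953, 0.4414, 0.5672], 'rotation': [0.2924, -1.2547, -2.4305]}
```

View pics/top0.png

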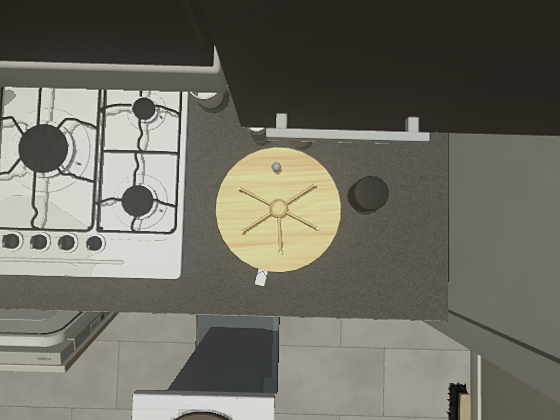

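View pics/side0.png

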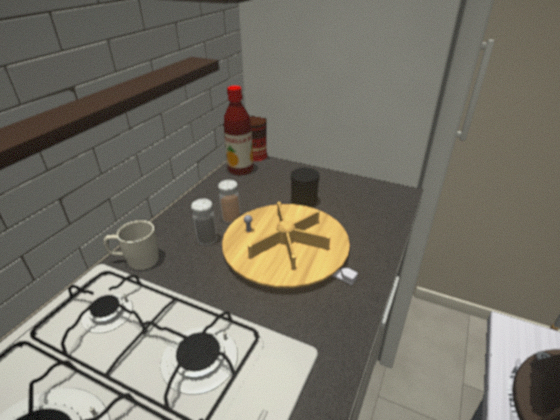

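Top view: the tray is centred near (279,208), the post ball is at (277,167) on the far side, the pointer is at (262,277) and the tin at (371,193). One divider runs towards the robot, ending at (281,253). The side view shows the two jars behind the tray and confirms the layout.

```bash
cat > h.py <<'E'
from plant import bot
import cv2,numpy as np,json
from scipy.spatial.transform import Rotation as R
def ray(d,px,z):
    px=np.atleast_2d(px).astype(float)
    v=np.c_[(px[:,0]-d["cx"])/d["fx"],-(px[:,1]-d["cy"])/d["fy"],-np.ones(len(px))]
    w=R.from_rotvec(d["rotation"]).apply(v); o=np.array(d["xyz"])
    return o+w*((z-o[2])/w[:,2])[:,None]
def proj(d,P):
    c=R.from_rotvec(d["rotation"]).inv().apply(np.atleast_2d(P)-np.array(d["xyz"]))
    return np.c_[d["cx"]+d["fx"]*c[:,0]/-c[:,2],d["cy"]-d["fy"]*c[:,1]/-c[:,2]]
def hsv(d): return cv2.cvtColor(d["image"],cv2.COLOR_RGB2HSV)
def big(m,k=1):
    c,_=cv2.findContours(m,cv2.RETR_EXTERNAL,cv2.CHAIN_APPROX_NONE)
    return sorted(c,key=cv2.contourArea)[-k:][::-1]
def ball(d,hub,pang):
    """wheel angle candidates (deg from pointer) of the grey ball on its circle"""
    a=np.radians(np.arange(360)); S=hsv(d)[:,:,1].astype(np.float32)
    s=np.mean([cv2.remap(S,*proj(d,np.c_[hub[0]+r*np.cos(a),hub[1]+r*np.sin(a),0*a+.059]).astype(np.float32).T.reshape(2,-1,1),cv2.INTER_LINEAR).ravel() for r in(.085,.09,.095)],0)
    return (s,np.degrees(a)-np.degrees(pang))
E
python3 - <<'E'
from h import *
d=bot.get_image("top");H=hsv(d)
m=cv2.inRange(H,(10,60,110),(35,255,255));c=big(m)[0]
p=ray(d,cv2.convexHull(c)[:,0],.027)[:,:2].astype(np.float32)
(x,y),r=cv2.minEnclosingCircle(p);print("hub",x,y,"r",r)
hub=np.array([x,y])
w=cv2.inRange(H,(0,0,170),(179,50,255));w[:262]=0;w[295:]=0;w[:,:240]=0;w[:,290:]=0
q=big(w)[0];M=cv2.moments(q);P=ray(d,[M["m10"]/M["m00"],M["m01"]/M["m00"]],.021)[0,:2]
print("pointer",P,"dist",np.hypot(*(P-hub)),"ang",np.degrees(np.arctan2(*(P-hub)[::-1])))
pa=np.arctan2(*(P-hub)[::-1])
b=cv2.inRange(H,(0,0,0),(179,70,255));b[:155]=0;b[180:]=0;b[:,:265]=0;b[:,290:]=0
q=big(b)[0];M=cv2.moments(q);B=ray(d,[M["m10"]/M["m00"],M["m01"]/M["m00"]],.059)[0,:2]
ba=np.arctan2(*(B-hub)[::-1]);print("ball",B,np.hypot(*(B-hub)),"wheel",np.degrees(ba-pa)%360)
json.dump([x,y,pa],open("geo.json","w"))
s,a=ball(d,hub,pa);print(np.degrees(pa),[(int(a_+360*2)%360,int(v)) for a_,v in zip(a,s) if v<90])
print("divider deg world",[round(np.degrees(ba)+k*60,1) for k in range(1,6)])
for u in((371,193),(300,145)):print(ray(d,u,.085))
E
```

```text
hub 0.5733070969581604 -0.15499186515808105 r 0.14082536101341248
pointer [ 0.41941638 -0.12067664] dist 0.1576701885357712 ang 167.42958498061932
ball [ 0.66292478 -0.14775956] 0.08990903606966928 wheel 197.18428431514764
167.42958498061932 [(192, 23), (193, 9), (194, 5), (195, 3), (196, 3), (197, 3), (198, 3), (199, 4), (200, 6), (201, 24), (202, 51), (203, 81), (204, 84), (205, 83), (206, 83), (207, 83), (208, 83), (209, 82), (210, 82), (211, 82), (212, 81), (213, 81), (214, 80), (215, 78), (216, 77), (217, 78), (218, 78), (219, 77), (220, 77), (221, 77), (222, 77), (223, 76), (224, 75), (225, 74), (226, 72), (227, 69), (228, 69), (229, 70), (230, 70), (231, 67), (232, 67), (233, 68), (234, 67), (235, 67), (236, 66), (237, 65), (238, 65), (239, 68), (240, 68), (241, 70), (242, 73), (243, 74), (244, 75), (245, 76), (246, 76), (247, 75), (248, 76), (249, 75), (250, 76), (251, 77), (252, 78), (253, 79), (254, 82), (255, 83), (256, 82), (257, 83), (261, 84), (262, 78), (263, 78), (264, 78), (265, 76), (266, 74), (267, 72), (268, 71), (269, 69), (270, 66), (271, 65), (272, 66), (273, 6
[... 2316 characters left out ...]
, (145, 82), (146, 79), (147, 75), (148, 72), (149, 71), (150, 71), (151, 71), (152, 72), (153, 73), (154, 73), (155, 73), (156, 72), (157, 72), (158, 72), (159, 73), (160, 74), (161, 75), (162, 76), (163, 77), (164, 77), (165, 77), (166, 77), (167, 78), (168, 79), (169, 79), (170, 80), (171, 81), (172, 82), (173, 84), (174, 84), (175, 85), (176, 85), (177, 85), (178, 84), (179, 83), (180, 84), (181, 84), (182, 85), (183, 84), (184, 84), (185, 83), (186, 83), (187, 84), (188, 85), (190, 83), (191, 63)]
divider deg world [np.float64(64.6), np.float64(124.6), np.float64(184.6), np.float64(244.6), np.float64(304.6)]
[[ 0.60774643 -0.34815616  0.085     ]]
[[ 0.70499063 -0.19740751  0.085     ]]
```

>>> {"name": "arm_command", "arguments": {
  "translation": [
    [5,0,0],
    [5,0,0],
    [5,0,0],
    [0.7,5,0.8],
    [0.7,5,0.8],
    [0.7,5,0.8],
    [0.7,5,0.8],
    [0.7,5,0.8],
    [0.7,5,0.8],
    [0.7,5,0.8],
    [0.7,5,0.8],
    [0.7,5,0.8],
    [0.7,5,0.8],
    [0.7,5,0.8],
    [0.7,5,0.8],
    [0.7,5,0.8],
    [0,0,0],
    [0,0,0]
  ],
  "turn": [-7.2,-7.2,-7.1,0,0,0,0,0,0,0,0,0,0,0,0,0,0,0],
  "jaw": 1,
  "newtons": 20
}}

```text
time: 2.4
eef_pos: [0.483, -0.0588, 0.3006]
eef_rot: [3.142, -0.001, -0.0]
force: [-0.9, 0.5, -0.5]
width: 0.006
finger_force: 0.0
```

>>> {"name": "arm_command", "arguments": {
  "translation": [
    [0.5,2.5,0],
    [0,2.5,0],
    [0,0,3],
    [0,0,3],
    [0,0,2.4],
    [0,0,0],
    [0,0,0]
  ],
  "turn": [0,0,0,0,0,0,0]
}}

```text
time: 3.28
eef_pos: [0.4887, -0.1078, 0.2176]
eef_rot: [3.142, 0.003, 0.002]
force: [0.7, 0.4, -0.5]
width: 0.005
finger_force: 0.0
```

```bash
python3 - <<'E'
from h import *
d=bot.get_image("side");cv2.imwrite("pics/s1.png",cv2.resize(d["image"][140:330,180:400,::-1],None,fx=2.5,fy=2.5));s=bot.sense();print(s["eef_pos"],s["force"],s["width"])
E
```

```text
[ 0.48871245 -0.10797062  0.21784013] [0.74192966 0.20616197 0.05493557] 0.008348147952317931
```

View pics/s1.png

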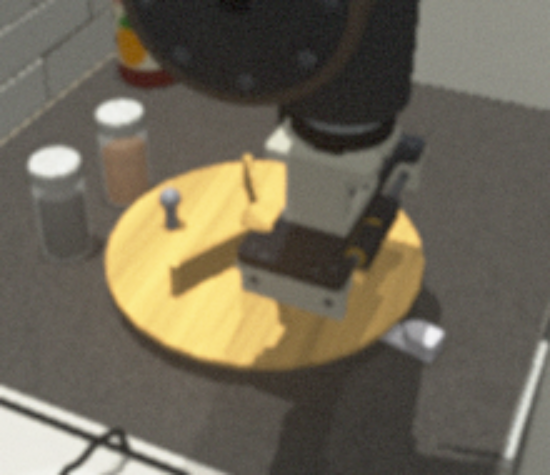

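The side view (s1.png) shows the closed fingers standing in the bay to the left of the robot-side divider, touching nothing. The post is still on the far side at about (170,200) in the crop, so I'll flick now.

>>> {"name": "arm_command", "arguments": {
  "translation": [
    [0,2,0],
    [0,3.5,0],
    [1.5,4,0],
    [2.8,3,0],
    [0,0.5,-6],
    [-4,-3.6,0],
    [-4,-3.6,0]
  ],
  "turn": [0,0,0,0,0,0,0]
}}

```text
time: 4.2
eef_pos: [0.4507, -0.1662, 0.278]
eef_rot: [-3.141, 0.002, -0.005]
force: [-0.5, 1.3, 0.2]
width: 0.006
finger_force: 0.0
```

```bash
cat > trk.py <<'E'
from h import *
import sys
x,y,pa=json.load(open("geo.json"))
def look(n=1):
    out=[]
    for _ in range(n):
        t=bot.sense()["time"];d=bot.get_image("top");s,a=ball(d,(x,y),pa)
        i=np.where(s<35)[0]
        if len(i):
            z=np.exp(1j*np.radians(a[i])).mean();out.append((round(float(t),3),round(np.degrees(np.angle(z))%360,1),len(i),round(abs(z),3)))
        else: out.append((round(float(t),3),None))
    print(out);return d
if __name__=="__main__":
    look(int(sys.argv[1]));s=bot.sense();print(s["time"],s["eef_pos"],s["force"])
E
python3 trk.py 10
```

```text
[(4.2, np.float64(313.1), 10, np.float64(0.999)), (4.25, np.float64(315.1), 10, np.float64(0.999)), (4.3, np.float64(316.1), 10, np.float64(0.999)), (4.35, np.float64(317.1), 10, np.float64(0.999)), (4.4, np.float64(318.1), 10, np.float64(0.999)), (4.45, np.float64(319.1), 10, np.float64(0.999)), (4.5, np.float64(320.1), 10, np.float64(0.999)), (4.55, np.float64(321.1), 10, np.float64(0.999)), (4.6, np.float64(322.1), 10, np.float64(0.999)), (4.65, np.float64(323.1), 10, np.float64(0.999))]
4.7 [ 0.45157619 -0.16699175  0.27660156] [-0.17021718  0.61957603  0.98838973]
```

>>> {"name": "arm_command", "arguments": {
  "translation": [
    [0,0,-1],
    [0,0,0],
    [0,0,0],
    [0,0,0]
  ],
  "turn": [0,0,0,0]
}}

```text
time: 5.2
eef_pos: [0.451, -0.1667, 0.2865]
eef_rot: [-3.142, -0.001, 0.0]
force: [-0.5, 0.1, -0.6]
width: 0.003
finger_force: 0.0
```

```bash
python3 - <<'E'
from trk import *
d=look(2);cv2.imwrite("pics/t2.png",d["image"][100:320,140:420,::-1].repeat(2,0).repeat(2,1))
E
```

```text
[(5.2, np.float64(332.1), 10, np.float64(0.999)), (5.25, np.float64(333.1), 10, np.float64(0.999))]
```

View pics/t2.png

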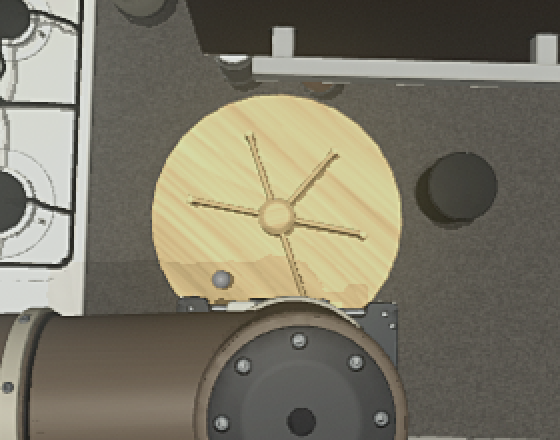

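The post is at crop (223,280), still creeping at about 0.3 rad/s. The trailing divider must have caught the lifting finger and taken most of the speed. I'll let it come to rest, stage the arm above it and flick again with a lift that moves along with the tray.

>>> {"name": "arm_command", "arguments": {
  "translation": [
    [1.7,-5,0],
    [1.7,-5,0],
    [0,0,0],
    [0,0,0],
    [0,0,0],
    [0,0,0],
    [0,0,0],
    [0,0,0],
    [0,0,0],
    [0,0,0],
    [0,0,0],
    [0,0,0]
  ],
  "turn": [0,0,0,0,0,0,0,0,0,0,0,0]
}}

```text
time: 6.8
eef_pos: [0.485, -0.0666, 0.2867]
eef_rot: [-3.142, -0.001, -0.0]
force: [1.0, 0.8, -0.0]
width: 0.008
finger_force: 0.0
```

```bash
python3 - <<'E'
from trk import *
d=look(2);H=hsv(d)
print(bot.sense()["eef_pos"]); cv2.imwrite("pics/t3.png",d["image"][100:320,140:420,::-1].repeat(2,0).repeat(2,1))
E
```

```text
[(6.8, np.float64(1.0), 31, np.float64(0.982)), (6.85, np.float64(1.0), 31, np.float64(0.982))]
[ 0.48502317 -0.06660683  0.28666413]
```

View pics/t3.png

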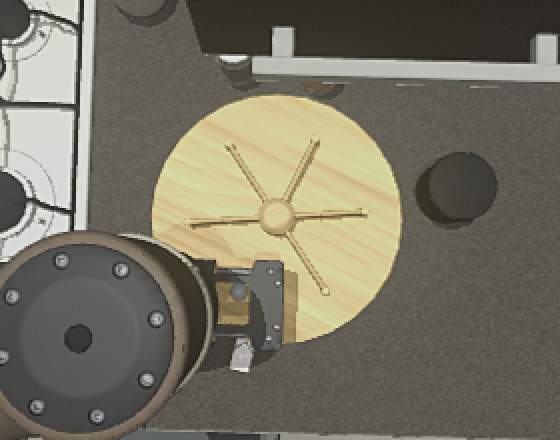

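The post ball is visible at crop (239,291), nearly at rest just short of the pointer. The gripper linkage overlaps it in this view, so I'll isolate the ball blob and wait for it to settle.

>>> {"name": "arm_command", "arguments": {
  "translation": [
    [0,0,0],
    [0,0,0],
    [0,0,0],
    [0,0,0],
    [0,0,0],
    [0,0,0]
  ],
  "turn": [0,0,0,0,0,0]
}}

```text
time: 7.65
eef_pos: [0.485, -0.0666, 0.2866]
eef_rot: [3.142, 0.001, -0.0]
force: [0.8, -0.4, -0.3]
width: 0.008
finger_force: 0.0
```

```bash
cat >> trk.py <<'E'
def near(d):
    "ball seen as a small grey blob with no wood/arm link; world points at z .059 on the post circle"
    m=cv2.inRange(hsv(d),(0,0,60),(179,40,255))
    n,l,st,c=cv2.connectedComponentsWithStats(m)
    P=ray(d,c,.059)[:,:2]-[x,y];r=np.hypot(*P.T)
    return [(st[i,4],np.round(c[i],1).tolist(),round(r[i],4),round(np.degrees(np.arctan2(P[i,1],P[i,0])-pa)%360,1)) for i in range(1,n) if 15<st[i,4]<150 and .07<r[i]<.11]
E
python3 - <<'E'
from trk import *
for _ in range(2): print(bot.sense()["time"],near(bot.get_image("top")))
E
```

```text
7.65 []
7.7 []
```

```bash
python3 - <<'E'
from trk import *
d=bot.get_image("top")
P=ray(d,(259.5,245.5),.059)[0,:2]-[x,y];print(P,np.hypot(*P),np.degrees(np.arctan2(P[1],P[0])-pa)%360)
cv2.imwrite("pics/t4.png",cv2.resize(d["image"][200:290,200:330,::-1],None,fx=6,fy=6,interpolation=cv2.INTER_CUBIC))
E
```

```text
[-0.08216676  0.03742671] 0.09028917696687619 348.0812917532542
```

View pics/t4.png

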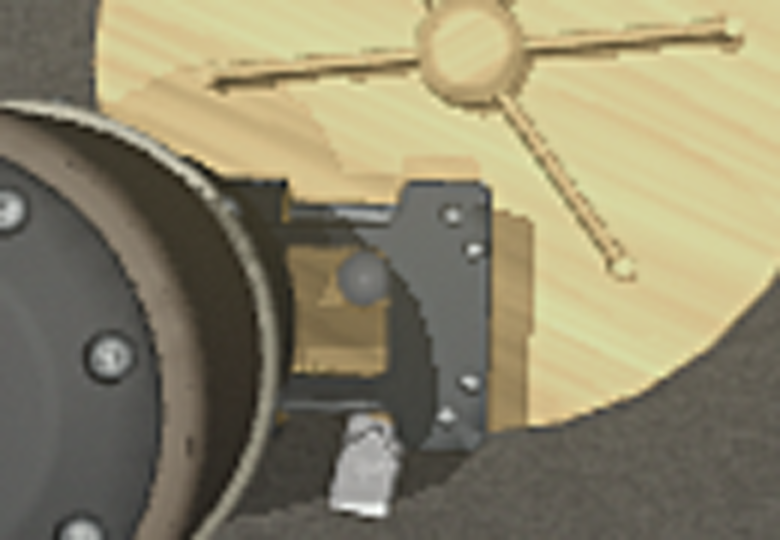

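The ball is at crop (363,277), so wheel ≈ 349° and practically at rest. The post is at about (0.490, -0.121). I'll lower behind it and flick, lifting along with the motion.

>>> {"name": "arm_command", "arguments": {
  "translation": [
    [0,0,3],
    [0,0,2.9],
    [0,0,0],
    [0,2,0],
    [0,3.5,0],
    [0.3,4.2,0],
    [1.2,3.5,-3.5],
    [2,2,-5],
    [0,0,-1]
  ],
  "turn": [0,0,0,0,0,0,0,0,0]
}}

```text
time: 8.93
eef_pos: [0.5221, -0.2203, 0.3277]
eef_rot: [3.14, -0.001, 0.012]
force: [-0.3, 0.5, 0.3]
width: 0.006
finger_force: 0.0
```

```bash
python3 trk.py 5
```

```text
[(8.925, np.float64(88.4), 55, np.float64(0.95)), (8.975, np.float64(94.8), 65, np.float64(0.884)), (9.025, np.float64(95.5), 68, np.float64(0.845)), (9.075, np.float64(95.0), 67, np.float64(0.821)), (9.125, np.float64(94.7), 69, np.float64(0.792))]
9.175 [ 0.51934084 -0.21812776  0.32198473] [-0.48636124  0.71291549 -0.43179317]
```

>>> {"name": "arm_command", "arguments": {
  "translation": [
    [-3.4,-2.6,0],
    [-3.4,-2.6,0],
    [0,0,3],
    [0,0,3]
  ],
  "turn": [0,0,0,0]
}}

```text
time: 9.68
eef_pos: [0.4512, -0.1658, 0.2618]
eef_rot: [-3.141, -0.003, -0.0]
force: [-0.1, 0.1, -0.4]
width: 0.007
finger_force: 0.0
```

```bash
python3 trk.py 6
```

```text
[(9.675, np.float64(318.1), 10, np.float64(0.999)), (9.725, np.float64(329.1), 10, np.float64(0.999)), (9.775, np.float64(340.1), 10, np.float64(0.999)), (9.825, np.float64(350.6), 11, np.float64(0.998)), (9.875, np.float64(0.9), 6, np.float64(0.999)), (9.925, None)]
9.975 [ 0.45252495 -0.16656909  0.26340278] [ 0.76262833  0.06581641 -0.19972057]
```

>>> {"name": "arm_command", "arguments": {
  "translation": [
    [0,0,2.5],
    [0,0,2.5],
    [0,0,0],
    [0,0,0],
    [0,0,0],
    [0,0,0]
  ],
  "turn": [0,0,0,0,0,0]
}}

```text
time: 10.72
eef_pos: [0.4523, -0.1667, 0.2135]
eef_rot: [-3.142, -0.001, -0.002]
force: [-0.4, -0.5, 0.2]
width: 0.003
finger_force: 0.0
```

```bash
python3 trk.py 8
```

```text
[(10.725, np.float64(170.1), 10, np.float64(0.999)), (10.775, np.float64(179.1), 10, np.float64(0.999)), (10.825, np.float64(188.1), 10, np.float64(0.999)), (10.875, np.float64(197.6), 9, np.float64(0.999)), (10.925, np.float64(206.1), 10, np.float64(0.999)), (10.975, np.float64(215.1), 10, np.float64(0.999)), (11.025, np.float64(224.1), 10, np.float64(0.999)), (11.075, np.float64(233.1), 10, np.float64(0.999))]
11.125 [ 0.45204807 -0.1666402   0.21264441] [0.04076669 0.39887215 0.50596743]
```

>>> {"name": "arm_command", "arguments": {
  "translation": [
    [0,0,0.2],
    [0,0,0],
    [0,0,0],
    [0,0,0],
    [0,0,0],
    [0,0,0],
    [0,0,0],
    [0,0,0],
    [0,0,0],
    [0,0,0],
    [0,0,0],
    [0,0,0],
    [0,0,0],
    [0,0,0],
    [0,0,0],
    [0,0,0]
  ],
  "turn": [0,0,0,0,0,0,0,0,0,0,0,0,0,0,0,0]
}}

```text
time: 13.12
eef_pos: [0.4521, -0.1666, 0.2107]
eef_rot: [3.142, 0.001, 0.0]
force: [0.3, -0.6, -0.5]
width: 0.004
finger_force: 0.0
```

```bash
python3 trk.py 8
```

```text
[(13.125, np.float64(168.1), 10, np.float64(0.999)), (13.175, np.float64(174.1), 10, np.float64(0.999)), (13.225, np.float64(180.1), 10, np.float64(0.999)), (13.275, np.float64(186.1), 10, np.float64(0.999)), (13.325, np.float64(191.6), 9, np.float64(0.999)), (13.375, np.float64(197.1), 10, np.float64(0.999)), (13.425, np.float64(203.1), 10, np.float64(0.999)), (13.475, np.float64(208.6), 9, np.float64(0.999))]
13.525 [ 0.45206699 -0.16664589  0.21066787] [-0.2727228  -0.6878979  -0.63768499]
```

>>> {"name": "arm_command", "arguments": {
  "translation": [
    [0,0,0],
    [0,0,0],
    [0,0,0],
    [0,0,0],
    [0,0,0],
    [0,0,0]
  ],
  "turn": [0,0,0,0,0,0]
}}

```text
time: 14.28
eef_pos: [0.4521, -0.1666, 0.2107]
eef_rot: [3.142, 0.001, 0.0]
force: [-0.4, 0.6, 0.3]
width: 0.003
finger_force: 0.0
```

```bash
python3 trk.py 5
```

```text
[(14.275, np.float64(290.1), 10, np.float64(0.999)), (14.325, np.float64(295.1), 10, np.float64(0.999)), (14.375, np.float64(300.1), 10, np.float64(0.999)), (14.425, np.float64(304.1), 10, np.float64(0.999)), (14.475, np.float64(309.1), 10, np.float64(0.999))]
14.525 [ 0.45205646 -0.16665701  0.21064568] [-0.25511303  0.61536861  0.07566586]
```

>>> {"name": "arm_command", "arguments": {
  "translation": [
    [0,0,0],
    [0,0,0],
    [0,0,0],
    [0,0,1.0],
    [0,0,0],
    [0,0,0],
    [0,0,0],
    [0,0,0]
  ],
  "turn": [0,0,0,0,0,0,0,0]
}}

```text
time: 15.52
eef_pos: [0.4524, -0.1667, 0.2009]
eef_rot: [3.141, 0.001, 0.001]
force: [-0.4, -1.0, 5.3]
width: 0.004
finger_force: 2.9
```

```bash
python3 - <<'E'
from trk import *
d=look(1);cv2.imwrite("pics/t5.png",d["image"][100:320,140:420,::-1].repeat(2,0).repeat(2,1));s=bot.sense();print(s["eef_pos"],s["force"])
E
```

```text
[(15.525, np.float64(354.6), 9, np.float64(0.999))]
[ 0.45239947 -0.16667952  0.20092175] [-0.83418979  0.34864683  6.34108318]
```

View pics/t5.png

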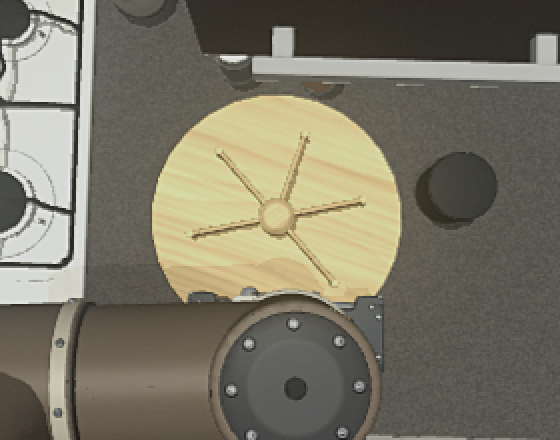

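The picture shows the tray held by the finger, with the ball at crop (250,293) peeking out beside the gripper. The angle is about 355°, roughly 13 mm from the mark and inside the 25 mm limit. I'll lift straight up, clear the view and check.

>>> {"name": "arm_command", "arguments": {
  "translation": [
    [0,0,-2],
    [0,0,-4],
    [0,0,-5],
    [-1,-6,-2],
    [0,-6,0],
    [0,-6,0],
    [0,-6,0],
    [0,0,0],
    [0,0,0]
  ],
  "turn": [0,0,0,0,0,0,0,0,0]
}}

```text
time: 16.7
eef_pos: [0.4418, 0.072, 0.3297]
eef_rot: [3.141, 0.003, -0.002]
force: [0.6, -0.9, -0.1]
width: 0.006
finger_force: 0.0
```

```bash
python3 - <<'E'
from trk import *
d=look(1);d=look(1);cv2.imwrite("pics/t6.png",d["image"][100:320,140:420,::-1].repeat(2,0).repeat(2,1));s=bot.sense();print(near(d),s["eef_pos"],s["joint_vel"].round(3),s["force"])
E
```

```text
[(16.7, np.float64(355.1), 10, np.float64(0.999))]
[(16.75, np.float64(355.1), 10, np.float64(0.999))]
[(np.int32(58), [264.2, 247.4], np.float64(0.0901), np.float64(355.0))] [0.44199288 0.07101289 0.32982329] [-0.013 -0.004  0.     0.002  0.001 -0.002] [-0.95725729  0.06478442  0.03475468]
```

View pics/t6.png

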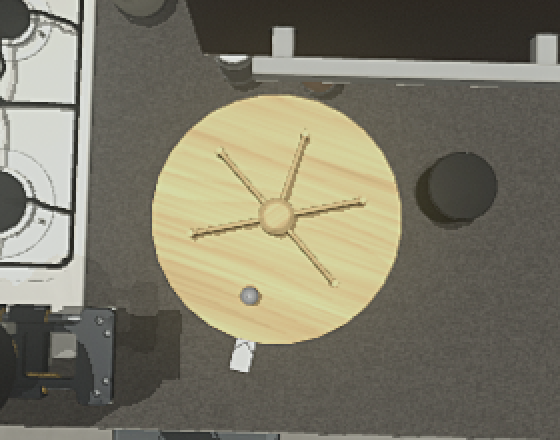

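The ball is at crop (250,295) and the pointer at (243,355). The tray stands still at 355°, about 12 mm from the mark, and the arm touches nothing. The tin and jars are where they were, so I'm handing in.

```bash
python3 -c "
from plant import bot
print(bot.hand_in())"
```

```text
the job is handed in; nothing more can be done
None
```

I handed the job in with the tray standing still and the post about 12 mm short of the pointer (limit 25 mm), but it took two flicks, not one: the first lost its speed, probably to a divider catching the lifting finger, and the tray had all but stopped just short of the pointer when I flicked again. After the second flick it ran past the pointer untouched and was braked with a fingertip on a later pass; jars and canister looked unmoved, and hand-in gave no verdict.

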